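# Take a filter pack off its peg for a filling run

## Task

Take the wide pack with the round disc filter off its display peg: lift it enough that its slot clears the peg's upturned tip while you slide it off. Then set it upright on the floor of the empty compartment of the vial caddy, lowering it rather than dropping it, and let go. Leave the narrow pack hanging on its own peg.

Things in the scene. Friction and masses are not known exactly. Their poses are not given: they have to be found in the camera images.
- filter_pack: Pack to take, on either peg: rigid white plastic, 64 mm wide (y), 146 tall (z), 60 g, grey disc 48 mm across. Origin: underside's centre; z up, x through its thickness, within 10 deg of the stand's x. Foot 22 mm thick. Slot 30 wide, z = 56 to 90 mm, open along x; its top edge hangs on the peg. Above it a solid header 10 mm thick, z = 90 to 146: pinch it across the thickness from above.
- stick_pack: Pack to leave, on the other peg: same build, height, slot and header thickness, but only 42 mm wide and with a narrow grey stick (14 mm wide) instead of the disc. Origin: centre of its underside.
- stand: Fixed steel stand. Origin: on the work surface under the middle of a crossbar 190 mm long (y), top 170 mm up. Two level pegs at y = 80 and -80 mm run along its -x (to the robot's side): 6 mm square bars, top 170 mm up, to x = -105 mm; there the tip turns up, ending at x = -116, 182 mm up (the highest point). Packs hang at x = -40 to -60 mm.
- caddy: Fixed open metal caddy, 124 (x) by 116 (y) by 60 mm tall, walls and floor 4 mm. Origin: underside's centre, on the work surface. A divider across its middle makes two compartments: the one at its -x (robot's side) is empty, inside x = -58 to -2 mm, y = -54 to 54 mm; the one at +x is full of capped vials 48 mm tall.

How it is judged:
On the way:
1. the filter pack, held by the gripper, has been slid out past the tip of its peg (x of filter_pack in the frame of stand below -0.135 m and contact force between the fingers and filter_pack above 0.3 N), for 0.1 s.
At the end, for the whole second after the job is handed in: The filter pack stands at rest in the empty compartment, its underside less than 16 mm above the caddy's underside and within 28 degrees of upright; the narrow pack still hangs on its peg, within 40 mm of where it was and 20 degrees of upright (x of filter_pack in the frame of caddy between -0.058 and -0.002 m and y of filter_pack in the frame of caddy between -0.054 and 0.054 m and z of filter_pack in the frame of caddy below 0.016 m and angle between filter_pack's own z axis and vertical below 0.5 rad and linear speed of filter_pack below 0.02 m/s and angle between stick_pack's own z axis and vertical below 0.35 rad and distance of stick_pack from where it was at the start of the episode below 0.04 m); the robot touches nothing.
It fails at once if the filter pack is dropped (falls free from more than about 30 mm) (linear speed of filter_pack above 0.8 m/s and contact force between the fingers and filter_pack below 0.05 N).
It fails at once if the narrow pack is knocked off or pushed along its peg by more than 50 mm (distance of stick_pack from where it was at the start of the episode above 0.05 m).
It also fails if it takes over 42 s, if anything falls off the work surface, if the arm or the gripper's body presses on something with over 40 N, if the wrist force passes 120 N, or if a joint passes its speed limit or range.

## Robot

A 7-joint arm with a two-finger parallel gripper is mounted at the origin on the work surface. World frame = base frame: x ahead of the robot, y to its left, z up, the work surface at z = 0. Lengths are in m, angles in rad, forces in N, time in s.
With the tool pointing down it reaches from about 0.4 to 0.85 m from the base axis. Payload 4.5 kg.
Tool frame: the origin (TCP) lies on the centre line of the jaws, within the pads' length; the fingertips stand 11 mm ahead of it and the grasp point (between the pads) lies 8 mm behind it; z points along the fingers, y is the line along which they close (so a half turn about z gives the same grasp; the last joint's range is limited). The gripper opens to 88 mm and grips with 3 to 60 N. Pads are 18 mm wide; open, the fingers measure 123 mm over their backs; the gripper's body (75 mm by 187 mm) begins 45 mm behind the grasp point.
Start: joints at [-1.139, 0.689, -0.195, 1.565, 0.157, 0.902, -0.215], TCP at [0.242, 0.576, 0.25] pointing down, gripper open.
Joint ranges: [-3.01, 3.01], [-0.46, 2.08], [-1.47, 1.51], [0.13, 2.56], [-1, 4.14], [0.04, 2.09], [-2.66, 2.66]. Speed limits (rad/s): [2.57, 2.57, 3.14, 3.14, 3.14, 3.14, 3.14].

## Interface

Orientations are given as a unit quaternion [x, y, z, w].
In Python, from plant import * gives the robot as it stands. The module is installed in compiled form; this text tells all that it offers.
- The arm moves only by the tool send_rows, never from a script. Its argument "motion" is a list of rows, each an object of numbers: "x", "y", "z": the shift along the tool's x, y, z in cm; "rx", "ry", "rz": the turn, a rotation vector about the tool's x, y, z in rad; "jaw": the finger opening in cm, from 0 to 8.81. In form: [{"x": .., "y": .., "z": .., "rx": .., "ry": .., "rz": .., "jaw": ..}, ...]. A call has exactly 5 rows; each row shifts and turns the commanded pose from where the row before left it, along the tool's axes as they then stand; what a row does not reach is not made up. A row lasts 1/10 s, in which the tool goes at most 50 mm and 8.59 degrees, less where a joint would pass 70% of its speed; a pose out of reach is approached as far as the arm can. A call is refused whole if a number of a shift passes 5 or a number of a turn 0.15, either way. A call with a gripper value outside its range is refused whole. The fingers move at their own pace and stop on an object; "grip_force" is the grip in N (left out, the last holds). Time passes only in rows, so rows that do not move let the fingers close, or fill a call up. It gives the time, the measured TCP pose, the force, the opening and the grip force at its end, in the units of the state.
- get_state(): the state, without advancing time (a new reading comes with each control period).
- snapshot(name): name is "scene" or "top" or "wrist"; returns a dict with "img" (384x512x3 uint8, red, green, blue), "vertical_fov" (degrees; the focal length in pixels is half the picture's height over the tangent of half this angle, whatever the lens; pixels are square), "cx", "cy" (the principal point, pixels), "extrinsics" (4x4, takes a point from camera to world coordinates). Camera axes: x right, y up, looking along -z (the intrinsics and any distortion apply to the point x, -y, -z); pixel columns grow to the right and rows downward; lengths in m; the calibration is good to about 2 mm. A picture is of the moment at which its call begins. There is no depth.
- finish_job(): hands the job in; it is judged then, once.
The state is a dict: "clock": time; "q": joint angles; "qd": joint speeds; "joint_torque": joint torques, N m; "tool_pos": TCP position; "eef_rot": TCP orientation; "contact_force": force on the tool from outside, world axes, zero at the start; "moment": the same for the moment, N m; "opening": opening from 0.0 (shut) to 1.0 (fully open); "finger_force": force on a finger pad.
Only numpy, scipy, OpenCV 4.12 (cv2) and the standard library are available. Lean on these libraries where they do the work, as an engineer would, in place of code of your own. Each camera call takes 0.05 s, during which the arm holds its last target. There are 200 camera calls.

## Working session

There is one attempt and no reset: what is moved stays moved. The work goes in short steps, Python scripts to look and compute and a tool call to move; the robot and the scene stay as the last step left them, time stands still between calls to the robot, and variables do not carry over. Pictures are saved under pics/ and viewed, at most 10 in all, crops included, and the job is handed in when it is done.

Besides the shell and the picture viewer there is one more tool, called after "Call:" by a JSON object that holds its "method" and its "body". send_rows: Moves the arm, as the interface text tells. Its arguments: {"type":"object","properties":{"motion":{"type":"array"},"grip_force":{"type":"number"}},"required":["motion"]}

```bash
mkdir -p pics; cat > h.py <<'E'
from plant import *
import numpy as np, cv2, pickle
from scipy.spatial.transform import Rotation as R
def snap(n,f):
    s=snapshot(n); cv2.imwrite(f'pics/{f}.png',cv2.cvtColor(s['img'],cv2.COLOR_RGB2BGR)); pickle.dump(s,open(f'pics/{f}.pkl','wb')); return s
def load(f): return pickle.load(open(f'pics/{f}.pkl','rb'))
def foc(s): return s['img'].shape[0]/2/np.tan(np.radians(s['vertical_fov'])/2)
def ray(s,u,v):
    E=np.array(s['extrinsics']); f=foc(s)
    d=E[:3,:3]@np.array([(u-s['cx'])/f,-(v-s['cy'])/f,-1]); return E[:3,3],d
def atz(s,u,v,z):
    o,d=ray(s,u,v); return o+d*(z-o[2])/d[2]
def proj(s,P):
    E=np.array(s['extrinsics']); p=(np.atleast_2d(P)-E[:3,3])@E[:3,:3]; f=foc(s)
    return np.c_[s['cx']+f*p[:,0]/-p[:,2], s['cy']-f*p[:,1]/-p[:,2]]
E
python3 - <<'E'
from h import *
for n in('scene','top'):
    s=snap(n,n+'0'); print(n,{k:v for k,v in s.items() if k!='img'})
print(get_state())
a=cv2.imread('pics/scene0.png');b=cv2.imread('pics/top0.png')
cv2.imwrite('pics/s0.png',cv2.resize(a,(800,600)));cv2.imwrite('pics/t0.png',cv2.resize(b,(800,600)))
E
```

```text
scene {'vertical_fov': 42.52791650567989, 'cx': 267.0532765142941, 'cy': 195.4821278667234, 'extrinsics': array([[ 0.65616707, -0.64631817,  0.38950943,  1.0336532 ],
       [ 0.75459892,  0.56542249, -0.3329833 , -0.34926495],
       [-0.00502423,  0.51241607,  0.85872262,  1.0278199 ],
       [ 0.        ,  0.        ,  0.        ,  1.        ]])}
top {'vertical_fov': 49.508531387443526, 'cx': 255.8021628973931, 'cy': 200.23052036843256, 'extrinsics': array([[ 0.01577627,  0.97426625, -0.22484747,  0.40580733],
       [-0.99986376,  0.0142802 , -0.00827852, -0.00994312],
       [-0.00485461,  0.22494744,  0.97435881,  0.95197775],
       [ 0.        ,  0.        ,  0.        ,  1.        ]])}
{'clock': 0.1, 'q': array([-1.13919207,  0.68985888, -0.19451079,  1.56621671,  0.15728633,
        0.90252381, -0.21508038]), 'qd': array([ 0.00231981, -0.00311481,  0.00103357, -0.00380246, -0.0011754 ,
       -0.00106419,  0.00135094]), 'joint_torque': array([-4.62974815e-03, -5.28494024e+01, -1.27249941e+00, -1.53835845e+01,
       -5.27085748e-02,  1.90262435e-03,  3.76587866e-05]), 'tool_pos': array([0.24195325, 0.57567767, 0.24902194]), 'eef_rot': array([ 1.97555213e-01,  9.80291428e-01, -8.02878701e-04, -1.00463008e-04]), 'contact_force': array([-0.82120322,  0.16385932, -0.13144575]), 'moment': array([-0.05318725, -0.01454479, -0.01031839]), 'finger_force': 0.0, 'opening': 0.9980957954816833}
```

View pics/s0.png

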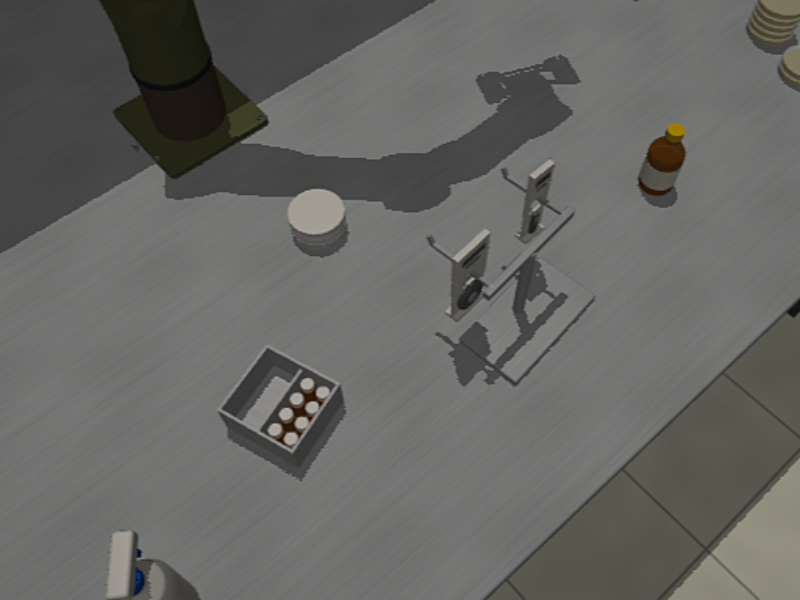

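View pics/t0.png

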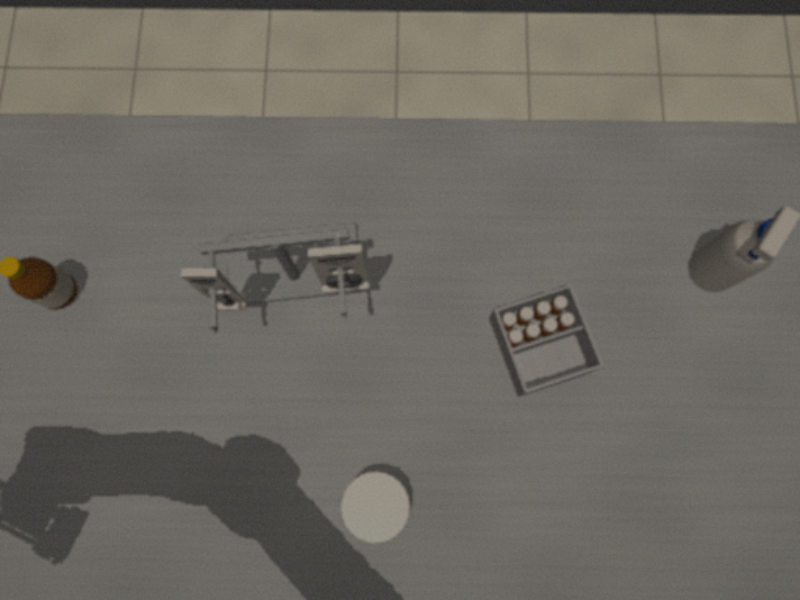

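The filter pack (disc) is on the stand's -y peg: about (340,265) in the top view and (470,275) in the scene view. The stick pack is on the left peg, and the caddy is at about (548,340) in the top view with its empty side towards the robot. Next I'll take zoomed crops to measure from.

```bash
python3 - <<'E'
from h import *
b=cv2.imread('pics/top0.png');a=cv2.imread('pics/scene0.png')
A=cv2.resize(b[135:215,110:250],None,fx=5.5,fy=5.5,interpolation=cv2.INTER_CUBIC)[:, :390*2]
c1=cv2.resize(b[135:215,110:250],(400*7//4,400),interpolation=cv2.INTER_CUBIC) #x5
cv2.imwrite('pics/c1.png',cv2.convertScaleAbs(c1,alpha=1.4))
l=cv2.resize(b[175:260,305:390],(400,400),interpolation=cv2.INTER_CUBIC) #x4.706 at 305,175
r=cv2.resize(a[215:305,135:225],(400,400),interpolation=cv2.INTER_CUBIC) #x4.444 at 135,215
cv2.imwrite('pics/c2.png',cv2.convertScaleAbs(np.hstack([l,r]),alpha=1.4))
E
```

```text
(no output)
```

View pics/c1.png

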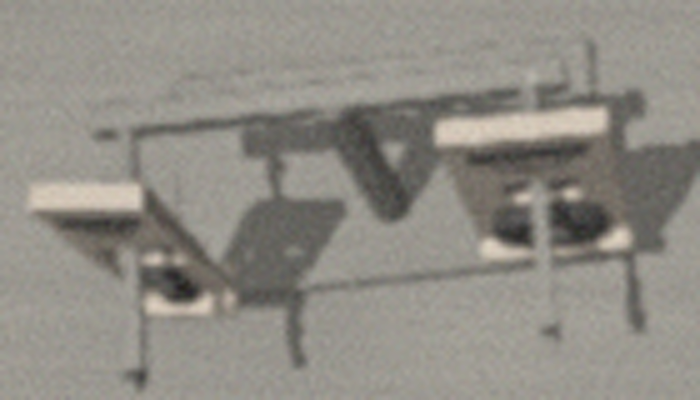

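View pics/c2.png

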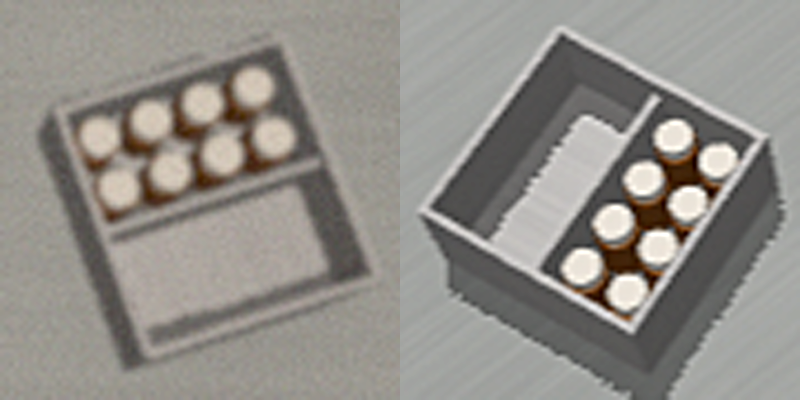

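The header top face has corners near (437,122), (607,107), (607,132) and (440,146) in crop c1, with peg tips at (551,333) and (137,380). The caddy rim corners are clear in both halves of c2.

```bash
python3 - <<'E'
from h import *
t=load('top0');s=load('scene0')
def p(n,im,pts,sc,off,z):
    P=[]
    for q in pts:
        P.append(atz(im,q[0]/sc+off[0],q[1]/sc+off[1],z))
    P=np.array(P);print(n,P[:,:2].round(4).tolist(),'mean',P.mean(0)[:2].round(4));return P
H=p('hdr',t,[(437,122),(607,107),(607,132),(440,146)],5,(110,135),.226)
print(np.linalg.norm(H[0]-H[1]),np.linalg.norm(H[1]-H[2]))
S=p('stickhdr',t,[(33,185),(143,185),(143,210),(33,210)],5,(110,135),.226)
T=p('tips',t,[(551,333),(137,380)],5,(110,135),.18);print(np.linalg.norm(T[0]-T[1]),'yaw',np.degrees(np.arctan2(*(T[1]-T[0])[:2]))) 
C=p('bar',t,[(105,134),(640,90)],5,(110,135),.17)
k=p('cadT',t,[(52,112),(278,42),(372,276),(150,355)],400/85,(305,175),.06)
k2=p('cadS',s,[(162,30),(368,137),(232,328),(23,212)],400/90,(135,215),.06)
for K in(k,k2):print(np.linalg.norm(np.roll(K,-1,0)-K,axis=1).round(4))
p('div',t,[(110,235),(318,160)],400/85,(305,175),.06)
E
```

```text
hdr [[0.6485, 0.1044], [0.6552, 0.0423], [0.6456, 0.042], [0.6393, 0.1029]] mean [0.6472 0.0729]
0.06249311302940409 0.009621756401647518
stickhdr [[0.6224, 0.2505], [0.6229, 0.2104], [0.6135, 0.2096], [0.6129, 0.2496]] mean [0.6179 0.23  ]
tips [[0.5803, 0.0643], [0.5597, 0.2205]] mean [0.57   0.1424]
0.15759015823157282 yaw -7.494162409298383
bar [[0.6604, 0.2441], [0.6817, 0.0335]] mean [0.6711 0.1388]
cadT [[0.6168, -0.1348], [0.6522, -0.2417], [0.5418, -0.2799], [0.5041, -0.1773]] mean [ 0.5787 -0.2084]
cadS [[0.5063, -0.178], [0.6201, -0.1367], [0.6551, -0.2439], [0.5429, -0.2847]] mean [ 0.5811 -0.2108]
[0.1126 0.1169 0.1093 0.1205]
[0.121  0.1128 0.1194 0.1128]
div [[0.559, -0.1605], [0.5957, -0.2578]] mean [ 0.5774 -0.2091]
```

Call:
{"method": "send_rows", "body": {"motion": [{"z":-5,"jaw":5},{"x":-3.5,"y":-1.9,"z":-2},{"x":-4,"y":-2.2},{"x":-4,"y":-2.2},{"x":-4,"y":-2.2}]}}

```text
schema error: expected keys x, y, z, rx, ry, rz, jaw
```

Call:
{"method": "send_rows", "body": {"motion": [{"x":-4,"y":-2.2},{"x":-4,"y":-2.2},{"x":-4,"y":-2.2},{"x":-4,"y":-2.2},{"x":-4,"y":-2.2}]}}

```text
schema error: expected keys x, y, z, rx, ry, rz, jaw
```

Call:
{"method": "send_rows", "body": {"motion": [{"x":-4,"y":-2.2},{"x":-4,"y":-2.2},{"x":-4,"y":-2.2},{"rz":0.14},{"rz":0.14}]}}

```text
schema error: expected keys x, y, z, rx, ry, rz, jaw
```

Call:
{"method": "send_rows", "body": {"motion": [{"rz":0.14},{"rz":0.14},{"rz":0.14},{"rz":0.14},{"rz":0.14}]}}

```text
schema error: expected keys x, y, z, rx, ry, rz, jaw
```

All keys are required in every row.

Call:
{"method": "send_rows", "body": {"motion": [{"x":0,"y":0,"z":-5,"rx":0,"ry":0,"rz":0,"jaw":5},{"x":-3.5,"y":-1.9,"z":-2,"rx":0,"ry":0,"rz":0,"jaw":5},{"x":-4,"y":-2.2,"z":0,"rx":0,"ry":0,"rz":0,"jaw":5},{"x":-4,"y":-2.2,"z":0,"rx":0,"ry":0,"rz":0,"jaw":5},{"x":-4,"y":-2.2,"z":0,"rx":0,"ry":0,"rz":0,"jaw":5}]}}

```text
clock: 0.6
tool_pos: [0.3528, 0.4361, 0.3196]
eef_rot: [0.197, 0.98, -0.0, 0.0]
contact_force: [0.7, 0.9, -0.4]
opening: 0.578
finger_force: 0.0
```

Call:
{"method": "send_rows", "body": {"motion": [{"x":-4,"y":-2.2,"z":0,"rx":0,"ry":0,"rz":0,"jaw":5},{"x":-4,"y":-2.2,"z":0,"rx":0,"ry":0,"rz":0,"jaw":5},{"x":-4,"y":-2.2,"z":0,"rx":0,"ry":0,"rz":0,"jaw":5},{"x":-4,"y":-2.2,"z":0,"rx":0,"ry":0,"rz":0,"jaw":5},{"x":-4,"y":-2.2,"z":0,"rx":0,"ry":0,"rz":0,"jaw":5}]}}

```text
clock: 1.1
tool_pos: [0.4945, 0.2571, 0.3194]
eef_rot: [0.198, 0.98, -0.0, -0.0]
contact_force: [0.9, 0.2, -0.8]
opening: 0.569
finger_force: 0.0
```

Call:
{"method": "send_rows", "body": {"motion": [{"x":-4,"y":-2.2,"z":0,"rx":0,"ry":0,"rz":0,"jaw":5},{"x":-4,"y":-2.2,"z":0,"rx":0,"ry":0,"rz":0,"jaw":5},{"x":-4,"y":-2.2,"z":0,"rx":0,"ry":0,"rz":0,"jaw":5},{"x":-4,"y":-2.2,"z":0,"rx":0,"ry":0,"rz":0.14,"jaw":5},{"x":-4,"y":-2.2,"z":0,"rx":0,"ry":0,"rz":0.14,"jaw":5}]}}

```text
clock: 1.6
tool_pos: [0.6313, 0.0752, 0.3192]
eef_rot: [0.335, 0.942, 0.0, -0.0]
contact_force: [0.2, 0.2, -0.6]
opening: 0.568
finger_force: 0.0
```

Call:
{"method": "send_rows", "body": {"motion": [{"x":0,"y":0,"z":0,"rx":0,"ry":0,"rz":0.14,"jaw":5},{"x":0,"y":0,"z":0,"rx":0,"ry":0,"rz":0.14,"jaw":5},{"x":0,"y":0,"z":0,"rx":0,"ry":0,"rz":0.14,"jaw":5},{"x":0,"y":0,"z":0,"rx":0,"ry":0,"rz":0.14,"jaw":5},{"x":0,"y":0,"z":0,"rx":0,"ry":0,"rz":0.14,"jaw":5}]}}

```text
clock: 2.1
tool_pos: [0.63, 0.0764, 0.3191]
eef_rot: [0.638, 0.77, -0.0, -0.0]
contact_force: [-0.1, 0.5, 0.8]
opening: 0.567
finger_force: 0.0
```

Call:
{"method": "send_rows", "body": {"motion": [{"x":0,"y":0,"z":0,"rx":0,"ry":0,"rz":0.085,"jaw":5},{"x":0,"y":0,"z":0,"rx":0,"ry":0,"rz":0,"jaw":5},{"x":0,"y":0,"z":0,"rx":0,"ry":0,"rz":0,"jaw":5},{"x":0,"y":0,"z":0,"rx":0,"ry":0,"rz":0,"jaw":5},{"x":0,"y":0,"z":0,"rx":0,"ry":0,"rz":0,"jaw":5}]}}

```text
clock: 2.6
tool_pos: [0.6303, 0.0763, 0.3197]
eef_rot: [0.668, 0.744, 0.0, -0.0]
contact_force: [-0.8, 0.1, 0.7]
opening: 0.566
finger_force: 0.0
```

```bash
cat >> h.py <<'E'
def rel(s,target):
    M=R.from_quat(s['eef_rot']).as_matrix(); return (M.T@(np.array(target)-s['tool_pos'])*100).round(2)
def yaw(s):
    y=R.from_quat(s['eef_rot']).as_matrix()[:,1]; return np.degrees(np.arctan2(y[1],y[0]))
E
python3 - <<'E'
from h import *
snap('wrist','w1')
s=get_state();print(s['tool_pos'],s['eef_rot'],yaw(s),s['q'])
print(rel(s,[.6472,.0729,.197]))
E
```

```text
[0.63032379 0.07634963 0.31968316] [ 6.67709338e-01  7.44422072e-01  5.89391624e-05 -1.23958747e-04] 6.218968321680572 [-0.24479152  0.6322703   0.09610606  1.45112868 -0.06530934  1.06136865
 -0.02675109]
[-0.53  1.64 12.27]
```

View pics/w1.png

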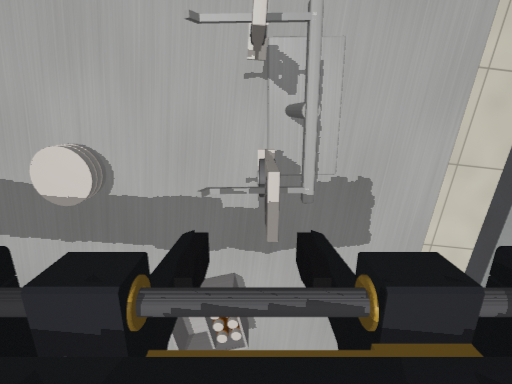

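The wrist view shows the filter pack's header at about (272,200), the stick pack at (259,30), and the caddy below at (222,320). I'll project my estimate into it to check.

```bash
python3 - <<'E'
from h import *
w=load('w1'); c=np.array([.6472,.0729,.226]); a=np.radians(6); X=np.array([np.cos(a),np.sin(a),0]);Y=np.array([-X[1],X[0],0])
P=proj(w,[c+i*.005*X+j*.032*Y for i,j in((-1,-1),(1,-1),(1,1),(-1,1))]);print(P.round(1))
s=7;im=cv2.imread('pics/w1.png')[140:250,225:325];im=cv2.resize(im,None,fx=5,fy=5,interpolation=cv2.INTER_CUBIC)
cv2.polylines(im,[((P-[225,140])*5).astype(int)],True,(0,0,255),1);cv2.imwrite('pics/w1c.png',im)
E
```

```text
[[263.  241.6]
 [274.2 241.6]
 [276.4 171.2]
 [264.3 171.1]]
```

View pics/w1c.png

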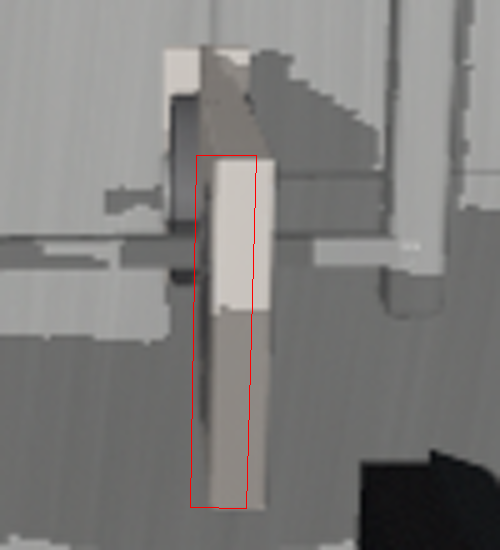

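The estimate matches in yaw and size. The pack sits about 3 mm further along +x. I'll correct for that, descend and grip.

Call:
{"method": "send_rows", "body": {"motion": [{"x":-0.5,"y":1.87,"z":0,"rx":0,"ry":0,"rz":0,"jaw":5},{"x":0,"y":0,"z":3,"rx":0,"ry":0,"rz":0,"jaw":5},{"x":0,"y":0,"z":3,"rx":0,"ry":0,"rz":0,"jaw":5},{"x":0,"y":0,"z":3,"rx":0,"ry":0,"rz":0,"jaw":5},{"x":0,"y":0,"z":2,"rx":0,"ry":0,"rz":0,"jaw":5}]}}

```text
clock: 3.15
tool_pos: [0.6485, 0.0734, 0.2075]
eef_rot: [0.668, 0.744, -0.001, -0.001]
contact_force: [-0.1, 0.6, -0.2]
opening: 0.564
finger_force: 0.0
```

Call:
{"method": "send_rows", "body": {"motion": [{"x":0,"y":0,"z":1.3,"rx":0,"ry":0,"rz":0,"jaw":5},{"x":0,"y":0,"z":0,"rx":0,"ry":0,"rz":0,"jaw":5},{"x":0,"y":0,"z":0,"rx":0,"ry":0,"rz":0,"jaw":3},{"x":0,"y":0,"z":0,"rx":0,"ry":0,"rz":0,"jaw":2},{"x":0,"y":0,"z":0,"rx":0,"ry":0,"rz":0,"jaw":1.6}], "grip_force": 15}}

```text
clock: 3.65
tool_pos: [0.6503, 0.0736, 0.198]
eef_rot: [0.668, 0.744, 0.001, 0.001]
contact_force: [-0.6, -0.1, 0.7]
opening: 0.319
finger_force: 0.0
```

Call:
{"method": "send_rows", "body": {"motion": [{"x":0,"y":0,"z":0,"rx":0,"ry":0,"rz":0,"jaw":1.2},{"x":0,"y":0,"z":0,"rx":0,"ry":0,"rz":0,"jaw":0.8},{"x":0,"y":0,"z":0,"rx":0,"ry":0,"rz":0,"jaw":0.5},{"x":0,"y":0,"z":0,"rx":0,"ry":0,"rz":0,"jaw":0.5},{"x":0,"y":0,"z":0,"rx":0,"ry":0,"rz":0,"jaw":0.5}]}}

```text
clock: 4.15
tool_pos: [0.6496, 0.0735, 0.1971]
eef_rot: [0.668, 0.744, 0.0, 0.0]
contact_force: [-1.1, -0.0, 3.0]
opening: 0.111
finger_force: 15.0
```

Call:
{"method": "send_rows", "body": {"motion": [{"x":0,"y":0,"z":-0.5,"rx":0,"ry":0,"rz":0,"jaw":0.5},{"x":0,"y":0,"z":-0.5,"rx":0,"ry":0,"rz":0,"jaw":0.5},{"x":0,"y":0,"z":-0.5,"rx":0,"ry":0,"rz":0,"jaw":0.5},{"x":0,"y":0,"z":-0.5,"rx":0,"ry":0,"rz":0,"jaw":0.5},{"x":0,"y":0,"z":0,"rx":0,"ry":0,"rz":0,"jaw":0.5}]}}

```text
clock: 4.65
tool_pos: [0.6501, 0.0736, 0.2177]
eef_rot: [0.668, 0.744, 0.001, 0.001]
contact_force: [0.5, -0.1, -0.6]
opening: 0.113
finger_force: 15.0
```

```bash
python3 - <<'E'
from h import *
s=get_state();print(s['tool_pos'],s['contact_force'],s['moment'],s['finger_force'],s['opening'])
im=snap('scene','s2')['img'];cv2.imwrite('pics/s2c.png',cv2.resize(cv2.cvtColor(im,cv2.COLOR_RGB2BGR)[80:260,230:410],(600,600),interpolation=cv2.INTER_CUBIC))
E
```

```text
[0.65005211 0.07355336 0.21770345] [ 0.51890094 -0.13391357 -0.59638626] [-0.03159357  0.05632099  0.04540217] 14.999877638183534 0.11320436478320112
```

View pics/s2c.png

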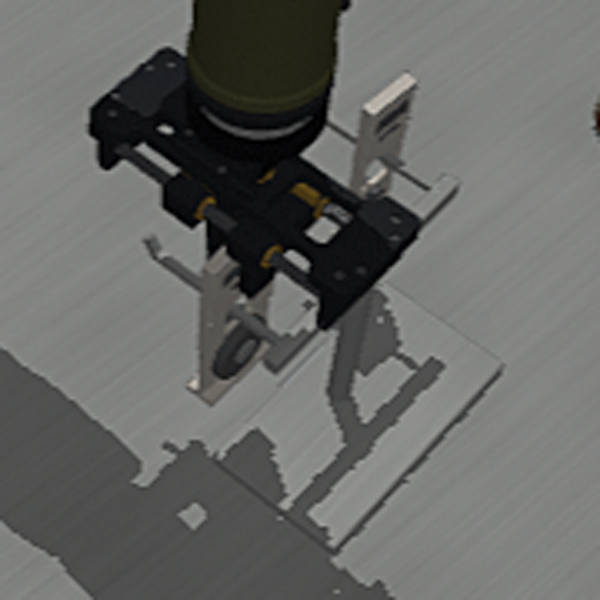

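The pack is held upright and lifted about 20 mm, with the peg at mid-slot, and the stick pack is undisturbed. Next I'll slide it off.

Call:
{"method": "send_rows", "body": {"motion": [{"x":0,"y":-1.5,"z":0,"rx":0,"ry":0,"rz":0,"jaw":0.5},{"x":0,"y":-1.5,"z":0,"rx":0,"ry":0,"rz":0,"jaw":0.5},{"x":-0.1,"y":-1.5,"z":0,"rx":0,"ry":0,"rz":0,"jaw":0.5},{"x":0,"y":-1.5,"z":0,"rx":0,"ry":0,"rz":0,"jaw":0.5},{"x":0,"y":-1.5,"z":0,"rx":0,"ry":0,"rz":0,"jaw":0.5}]}}

```text
clock: 5.2
tool_pos: [0.5743, 0.0643, 0.2166]
eef_rot: [0.668, 0.744, -0.0, -0.0]
contact_force: [0.6, 0.7, 0.1]
opening: 0.113
finger_force: 15.0
```

Call:
{"method": "send_rows", "body": {"motion": [{"x":0,"y":-1.5,"z":0,"rx":0,"ry":0,"rz":0,"jaw":0.5},{"x":-0.1,"y":-1.5,"z":0,"rx":0,"ry":0,"rz":0,"jaw":0.5},{"x":0,"y":-1.5,"z":0,"rx":0,"ry":0,"rz":0,"jaw":0.5},{"x":0,"y":-1.5,"z":0,"rx":0,"ry":0,"rz":0,"jaw":0.5},{"x":0,"y":0,"z":0,"rx":0,"ry":0,"rz":0,"jaw":0.5}]}}

```text
clock: 5.7
tool_pos: [0.5134, 0.0566, 0.2166]
eef_rot: [0.668, 0.744, -0.001, -0.001]
contact_force: [-0.0, 0.4, -0.6]
opening: 0.107
finger_force: 15.0
```

```bash
python3 - <<'E'
from h import *
s=get_state();print(s['tool_pos'],s['contact_force'],s['moment'],s['finger_force'],s['opening'],yaw(s))
im=snap('scene','s3')['img'];cv2.imwrite('pics/s3c.png',cv2.resize(cv2.cvtColor(im,cv2.COLOR_RGB2BGR)[80:260,210:390],(600,600),interpolation=cv2.INTER_CUBIC))
E
```

```text
[0.51340584 0.05659672 0.21660275] [-0.04759935  0.36070268 -0.56543771] [-0.12259766 -0.0074455  -0.01762571] 14.999915840453468 0.10676540935141389 6.186719075198465
```

View pics/s3c.png

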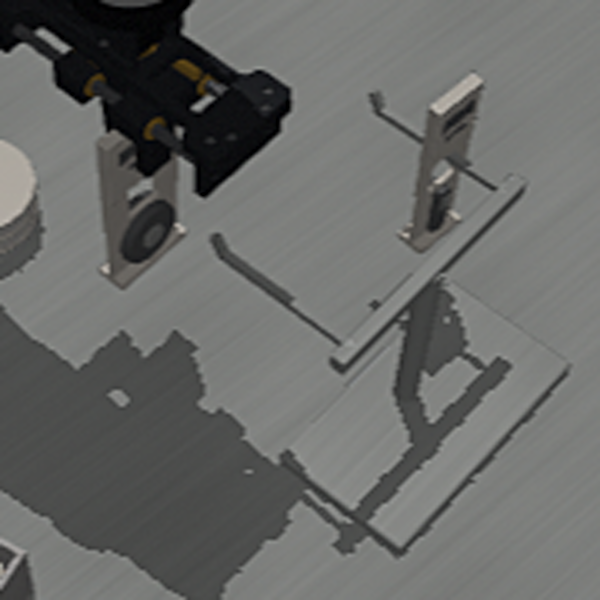

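The pack is off the peg, upright, and well past the tip, and the stick pack is still hanging. Next I'll carry it to above the caddy and turn it.

Call:
{"method": "send_rows", "body": {"motion": [{"x":-2,"y":0,"z":0,"rx":0,"ry":0,"rz":0,"jaw":0.5},{"x":-3,"y":0.2,"z":0,"rx":0,"ry":0,"rz":0,"jaw":0.5},{"x":-3.5,"y":0.2,"z":0,"rx":0,"ry":0,"rz":0,"jaw":0.5},{"x":-3.5,"y":0.2,"z":0,"rx":0,"ry":0,"rz":0,"jaw":0.5},{"x":-3.5,"y":0.2,"z":0,"rx":0,"ry":0,"rz":0,"jaw":0.5}]}}

```text
clock: 6.25
tool_pos: [0.5416, -0.0978, 0.2167]
eef_rot: [0.668, 0.744, 0.0, 0.001]
contact_force: [0.8, -0.0, 0.1]
opening: 0.114
finger_force: 15.0
```

Call:
{"method": "send_rows", "body": {"motion": [{"x":-3.5,"y":0.1,"z":0,"rx":0,"ry":0,"rz":0,"jaw":0.5},{"x":-3.5,"y":0.1,"z":0,"rx":0,"ry":0,"rz":0,"jaw":0.5},{"x":-3,"y":0,"z":0,"rx":0,"ry":0,"rz":0,"jaw":0.5},{"x":-1.7,"y":0,"z":0,"rx":0,"ry":0,"rz":0,"jaw":0.5},{"x":-0.7,"y":0,"z":0,"rx":0,"ry":0,"rz":0,"jaw":0.5}]}}

```text
clock: 6.75
tool_pos: [0.5559, -0.2215, 0.2165]
eef_rot: [0.669, 0.743, -0.0, 0.0]
contact_force: [-0.2, 1.0, -0.1]
opening: 0.109
finger_force: 15.0
```

Call:
{"method": "send_rows", "body": {"motion": [{"x":0,"y":0,"z":0,"rx":0,"ry":0,"rz":-0.06,"jaw":0.5},{"x":0,"y":0,"z":0,"rx":0,"ry":0,"rz":-0.08,"jaw":0.5},{"x":0,"y":0,"z":0,"rx":0,"ry":0,"rz":-0.08,"jaw":0.5},{"x":0,"y":0,"z":0,"rx":0,"ry":0,"rz":0,"jaw":0.5},{"x":0,"y":0,"z":0,"rx":0,"ry":0,"rz":0,"jaw":0.5}]}}

```text
clock: 7.25
tool_pos: [0.5559, -0.218, 0.2167]
eef_rot: [0.582, 0.813, 0.0, -0.0]
contact_force: [-0.0, -0.6, -0.5]
opening: 0.111
finger_force: 15.0
```

```bash
python3 - <<'E'
from h import *
s=get_state();print(s['tool_pos'],s['contact_force'],s['finger_force'],s['opening'],yaw(s),rel(s,[.553,-.2195,.125]))
a=cv2.cvtColor(snap('scene','s4')['img'],cv2.COLOR_RGB2BGR)[165:315,115:265];b=cv2.cvtColor(snap('wrist','w4')['img'],cv2.COLOR_RGB2BGR)
cv2.imwrite('pics/c4.png',np.hstack([cv2.resize(a,(380,380),interpolation=cv2.INTER_CUBIC),cv2.resize(b,(420,315))[:,:].copy() if 0 else cv2.copyMakeBorder(cv2.resize(b,(420,315)),0,65,0,0,cv2.BORDER_CONSTANT)]))
E
```

```text
[ 0.55587678 -0.21802084  0.21666936] [-0.01782607 -0.57178935 -0.5400707 ] 14.999901214905549 0.11050385949181676 18.783498380026177 [-0.06 -0.32  9.17]
```

View pics/c4.png

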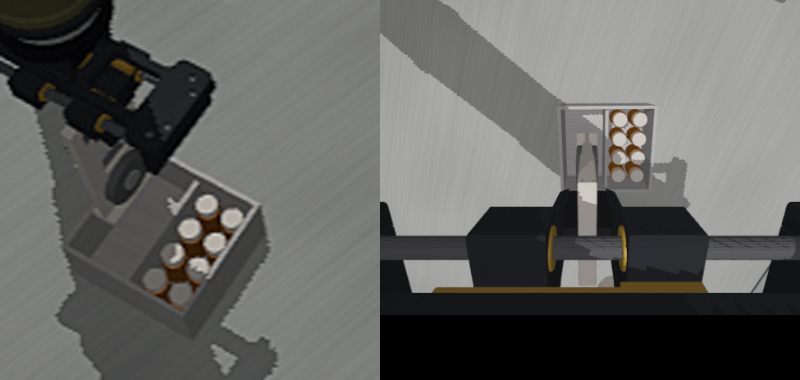

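The pack hangs above the empty compartment, aligned in yaw. I'll check sideways position with the wrist view's rim, at about (217,129) to (336,128) in full pixels.

```bash
python3 - <<'E'
from h import *
w=load('w4');s=get_state()
k=420/512
for u,v in((558,106),(656,105),(605,110),(564,110)):print(rel(s,atz(w,(u-380)/k,v/k,.06)))
E
```

```text
[ 5.64 -3.38 15.67]
[ 5.78  8.68 15.67]
[ 5.16  2.42 15.67]
[ 5.16 -2.66 15.67]
```

Both views agree: a shift of about -0.3 cm in tool y, then lower.

Call:
{"method": "send_rows", "body": {"motion": [{"x":-0.1,"y":-0.3,"z":0,"rx":0,"ry":0,"rz":0,"jaw":0.5},{"x":0,"y":0,"z":1.5,"rx":0,"ry":0,"rz":0,"jaw":0.5},{"x":0,"y":0,"z":1.5,"rx":0,"ry":0,"rz":0,"jaw":0.5},{"x":0,"y":0,"z":1.5,"rx":0,"ry":0,"rz":0,"jaw":0.5},{"x":0,"y":0,"z":1,"rx":0,"ry":0,"rz":0,"jaw":0.5}]}}

```text
clock: 7.85
tool_pos: [0.5524, -0.2212, 0.1607]
eef_rot: [0.582, 0.813, -0.0, -0.001]
contact_force: [-0.7, 0.9, -0.9]
opening: 0.112
finger_force: 15.0
```

Call:
{"method": "send_rows", "body": {"motion": [{"x":0,"y":0,"z":1,"rx":0,"ry":0,"rz":0,"jaw":0.5},{"x":0,"y":0,"z":1,"rx":0,"ry":0,"rz":0,"jaw":0.5},{"x":0,"y":0,"z":0.8,"rx":0,"ry":0,"rz":0,"jaw":0.5},{"x":0,"y":0,"z":0.6,"rx":0,"ry":0,"rz":0,"jaw":0.5},{"x":0,"y":0,"z":0,"rx":0,"ry":0,"rz":0,"jaw":0.5}]}}

```text
clock: 8.35
tool_pos: [0.5526, -0.2211, 0.1269]
eef_rot: [0.582, 0.813, -0.0, -0.001]
contact_force: [0.1, 0.9, -1.1]
opening: 0.112
finger_force: 15.0
```

Call:
{"method": "send_rows", "body": {"motion": [{"x":0,"y":0,"z":0.1,"rx":0,"ry":0,"rz":0,"jaw":0.5},{"x":0,"y":0,"z":0.1,"rx":0,"ry":0,"rz":0,"jaw":0.5},{"x":0,"y":0,"z":0.1,"rx":0,"ry":0,"rz":0,"jaw":0.5},{"x":0,"y":0,"z":0.1,"rx":0,"ry":0,"rz":0,"jaw":0.5},{"x":0,"y":0,"z":0,"rx":0,"ry":0,"rz":0,"jaw":0.5}]}}

```text
clock: 8.85
tool_pos: [0.553, -0.2213, 0.1237]
eef_rot: [0.582, 0.813, 0.0, 0.0]
contact_force: [-0.4, 0.5, -0.8]
opening: 0.113
finger_force: 15.0
```

Call:
{"method": "send_rows", "body": {"motion": [{"x":0,"y":0,"z":0.1,"rx":0,"ry":0,"rz":0,"jaw":0.5},{"x":0,"y":0,"z":0.1,"rx":0,"ry":0,"rz":0,"jaw":0.5},{"x":0,"y":0,"z":0.05,"rx":0,"ry":0,"rz":0,"jaw":0.5},{"x":0,"y":0,"z":0,"rx":0,"ry":0,"rz":0,"jaw":0.5},{"x":0,"y":0,"z":0,"rx":0,"ry":0,"rz":0,"jaw":0.5}]}}

```text
clock: 9.35
tool_pos: [0.553, -0.2213, 0.1212]
eef_rot: [0.582, 0.813, 0.0, 0.0]
contact_force: [-1.3, -0.3, 0.1]
opening: 0.113
finger_force: 15.0
```

Call:
{"method": "send_rows", "body": {"motion": [{"x":0,"y":0,"z":0.05,"rx":0,"ry":0,"rz":0,"jaw":0.5},{"x":0,"y":0,"z":0.05,"rx":0,"ry":0,"rz":0,"jaw":0.5},{"x":0,"y":0,"z":0.05,"rx":0,"ry":0,"rz":0,"jaw":0.5},{"x":0,"y":0,"z":0,"rx":0,"ry":0,"rz":0,"jaw":0.5},{"x":0,"y":0,"z":0,"rx":0,"ry":0,"rz":0,"jaw":0.5}]}}

```text
clock: 9.85
tool_pos: [0.5533, -0.2213, 0.121]
eef_rot: [0.582, 0.813, 0.0, 0.001]
contact_force: [-2.2, 1.2, 8.1]
opening: 0.111
finger_force: 15.0
```

The 8 N contact came at the expected height of 0.121, so the pack is on the floor. I'll back off 0.5 mm, open and retreat.

Call:
{"method": "send_rows", "body": {"motion": [{"x":0,"y":0,"z":-0.1,"rx":0,"ry":0,"rz":0,"jaw":0.5},{"x":0,"y":0,"z":0,"rx":0,"ry":0,"rz":0,"jaw":1.4},{"x":0,"y":0,"z":0,"rx":0,"ry":0,"rz":0,"jaw":2.2},{"x":0,"y":0,"z":0,"rx":0,"ry":0,"rz":0,"jaw":3.2},{"x":0,"y":0,"z":0,"rx":0,"ry":0,"rz":0,"jaw":4}]}}

```text
clock: 10.35
tool_pos: [0.553, -0.2212, 0.1205]
eef_rot: [0.582, 0.813, 0.0, -0.0]
contact_force: [-0.6, -0.6, 0.3]
opening: 0.411
finger_force: 0.0
```

Call:
{"method": "send_rows", "body": {"motion": [{"x":0,"y":0,"z":0,"rx":0,"ry":0,"rz":0,"jaw":4},{"x":0,"y":0,"z":-1,"rx":0,"ry":0,"rz":0,"jaw":4},{"x":0,"y":0,"z":-2,"rx":0,"ry":0,"rz":0,"jaw":4},{"x":0,"y":0,"z":-3,"rx":0,"ry":0,"rz":0,"jaw":4},{"x":0,"y":0,"z":-4,"rx":0,"ry":0,"rz":0,"jaw":4}]}}

```text
clock: 10.85
tool_pos: [0.552, -0.2209, 0.2211]
eef_rot: [0.582, 0.813, -0.0, -0.001]
contact_force: [1.5, -0.2, 0.2]
opening: 0.452
finger_force: 0.0
```

Call:
{"method": "send_rows", "body": {"motion": [{"x":0,"y":0,"z":-4,"rx":0,"ry":0,"rz":0,"jaw":4},{"x":0,"y":0,"z":-3,"rx":0,"ry":0,"rz":0,"jaw":4},{"x":0,"y":0,"z":0,"rx":0,"ry":0,"rz":0,"jaw":4},{"x":0,"y":0,"z":0,"rx":0,"ry":0,"rz":0,"jaw":4},{"x":0,"y":0,"z":0,"rx":0,"ry":0,"rz":0,"jaw":4}]}}

```text
clock: 11.35
tool_pos: [0.5522, -0.221, 0.2898]
eef_rot: [0.582, 0.813, -0.0, -0.001]
contact_force: [0.4, -0.8, -0.7]
opening: 0.457
finger_force: 0.0
```

```bash
python3 - <<'E'
from h import *
s=get_state();print(s['tool_pos'],s['contact_force'],s['finger_force'],s['opening'])
a=cv2.cvtColor(snap('scene','s5')['img'],cv2.COLOR_RGB2BGR)[80:320,110:400]
cv2.imwrite('pics/s5c.png',cv2.resize(a,(725,600),interpolation=cv2.INTER_CUBIC))
E
```

```text
[ 0.55215564 -0.22095336  0.2897872 ] [ 0.3809289  -0.7618147  -0.65117489] 0.0 0.4568359679491938
```

View pics/s5c.png

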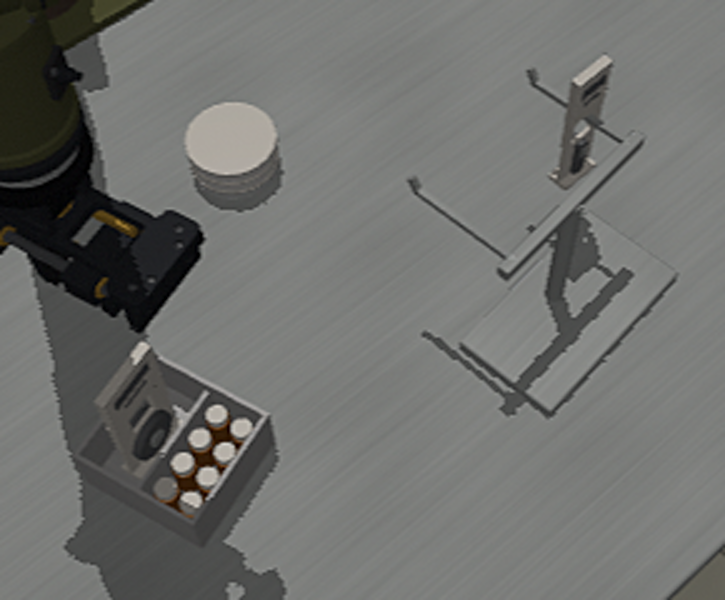

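The filter pack stands upright in the empty compartment, around (135,410). The stick pack still hangs on its peg at (585,120), and the gripper is clear of everything.

```bash
python3 -c "
from plant import *
print(finish_job())"
```

```text
the job is handed in; nothing more can be done
None
```

I handed the job in at about 11.4 s: the last picture shows the filter pack upright in the caddy's empty compartment with the gripper clear, and the narrow pack still on its peg. The hand-in gave no verdict.

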